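# Rock a stuck core out of a press-mould frame and hold it up

### The arm

A 6-joint arm with a two-finger parallel gripper is mounted at the origin on the work surface. World frame = base frame: x ahead of the robot, y to its left, z up, the work surface at z = 0. Lengths are in m, angles in rad, forces in N, time in s.
With the tool pointing down it reaches from about 0.35 to 0.875 m from the base axis. Payload 4.2 kg.
Tool frame: the origin (TCP) lies midway between the tips of the shut fingers; the grasp point (between the pads) lies 19 mm behind it; x points along the fingers, z is the direction in which the jaws open and shut, and the axes are right-handed (so a half turn about x gives the same grasp; the last joint's range is limited). The gripper opens to 85 mm and grips with 20 to 120 N. Pads are 22 mm wide; open, the fingers measure 114 mm over their backs; the gripper's body (76 mm by 85 mm) begins 54 mm behind the grasp point. The pads swing forward as they close: fully open they stand 13 mm farther back than shut.
Start: joints at [1.484, 0.385, 0.008, 0, -1.194, -0.259], TCP at [0.212, 0.588, 0.231] pointing down, gripper open.
Joint ranges: [-3.14, 3.14], [-1.21, 2.06], [-1.07, 1.41], [-3.16, 2.05], [-2.99, -0.16], [-3.1, 3.1]. Speed limits (rad/s): [2.79, 2.79, 3.14, 3.14, 3.14, 3.14].

### API

Orientations are given as a rotation vector (axis times angle).
In Python, from bench import arm gives the robot as it stands.
- The arm moves only by the shell command python3 -m crank 'ROWS' [FORCE]. ROWS is JSON, a list of rows, each a list of 3 entries, a list of its own where there are three numbers: the finger opening in mm, from 0 to 85.4, then the shift along the tool's x, y, z in mm, then the turn, a rotation vector about the tool's x, y, z in degrees. In form: [[grip, [dx, dy, dz], [wx, wy, wz]], ...]. A call has 1 to 8 rows; each row shifts and turns the commanded pose from where the row before left it, along the tool's axes as they then stand; what a row does not reach is not made up. A row lasts 1/8 s, in which the tool goes at most 62.5 mm and 10.7 degrees, less where a joint would pass 70% of its speed; a pose out of reach is approached as far as the arm can. A call is refused whole if a number of a shift passes 62.5 or a number of a turn 10.7, either way. A call with a gripper value outside its range is refused whole. The fingers move at their own pace and stop on an object; FORCE is the grip in N (left out, the last holds). Time passes only in rows, so rows that do not move let the fingers close. It gives the time, the measured TCP pose, the force and the opening at its end, in the units of the state.
- arm.state(): the state, without advancing time (a new reading comes with each control period).
- arm.grab_frame(name): name is "side" or "top"; returns a dict with "image" (480x640x3 uint8, red, green, blue), "camera_matrix" (3x3 intrinsics, pixels), "extrinsics" (4x4, takes a point from world to camera coordinates). Camera axes: x right, y up, looking along -z (the intrinsics and any distortion apply to the point x, -y, -z); pixel columns grow to the right and rows downward; lengths in m; the calibration is good to about 2 mm. A picture is of the moment at which its call begins. There is no depth.
- arm.sign_off(): hands the job in, once; it reports no verdict.
The state is a dict: "t": time; "joints": joint angles; "joint_vel": joint speeds; "joint_torque": joint torques, N m; "tcp_pos": TCP position; "ee_rot": TCP orientation; "force": force on the tool from outside, world axes, zero at the start; "ft_torque": the same for the moment, N m; "finger_gap": finger opening in m.
Only numpy, scipy, OpenCV 4.12 (cv2) and the standard library are available. Lean on these libraries where they do the work, as an engineer would, in place of code of your own. Each camera call takes 0.05 s, during which the arm holds its last target. There are 200 camera calls.

### The job

Turn the yellow clamp knob of the green press-mould frame clockwise to its stop, so that its red bolt draws off the core, then take the stuck plaster core by its wooden post and rock it in its pocket, a good 8 degrees first towards the knob, then as far away from it, until it frees. Lift it out and finish holding it, level and still, straight over the pocket with its underside about 3 cm above the frame, so that a mate can clean the pocket. Do not let go of it, leave the knob unlocked, and leave the other things on the bench where they are.

Things in the scene. Friction and masses are not known exactly. Their poses are not given: they have to be found in the camera images.
- frame: Green steel press-mould frame fixed to the bench, 110 mm (x) by 240 mm (y, from -70 to +170) by 46 mm high. Origin on the bench top under the middle of its pocket; z up; +y points from the pocket to the clamp knob, whose axis is at y = +130 mm.
- core_grip (a point): On the axis of the core's wooden post, 67 mm above its underside (84 mm above the bench when seated). Core: plaster block 36 mm (x) by 78 mm (y) by 27 mm high, standing on the pocket's floor; on it a post 24 mm (x) by 30 mm (y), from 40 mm below to 23 mm above this point; 0.2 to 0.4 kg. z up the post, y to the knob when seated. To rock it, hold the post's two y faces and lean it about x.
- clamp_knob (a joint): Turn of the clamp knob in rad: grows clockwise seen from above, 0 = bolt fully over the core, 1.35 = stop, bolt drawn back (10 mm per rad; the core is clear of it above about 0.9). Starts between 0 and 0.2; needs about 0.1 N m and stays where it is left.
- clamp_knob_grip (a point): Point on the knob's axis (it stands upright) at the height to grip, 83 mm above the bench. The knob's yellow grip bar is 42 mm long along this point's x axis, 14 mm thick along its y, and reaches from 24 mm below to 7 mm above this point; below it is a 44 mm disc. The axes turn with the knob.
- pocket_mouth (a point): Centre of the pocket's mouth, 46 mm above the bench; axes as the frame's. Pocket 38.5 mm (x, -18 to +20.5) by 86 mm (y), 29 mm deep. Two sprung brass cheeks in its +x wall, at y = -28 and +28 mm, press the core with 9 N each: straight up it needs 20 to 40 N, but tipped lengthwise one end at a time rises for far less, and it stays where it is left.
- bolt_tip (a point): Middle of the red bolt's tip, at its top, 55 mm above the bench; y along the bolt, away from the core. The bolt, 18 mm wide and 8 mm thick, slides along the frame's y between knob and core, at first 6 to 8 mm over the core's end. A black strap over it spans y = 56 to 70 mm of the frame, top at 62 mm.
- mug: Bystander: blue mug 76 mm wide, 85 mm high, beside the frame on its +x side; origin under its centre.
- brush: Bystander: wooden brush 180 mm long, 20 mm thick, lying beside the frame on its -x side; origin under its middle.
- bowl: Bystander: white bowl 130 mm wide, 60 mm high; origin under its centre.
- jar: Bystander: brown jar with red lid, 70 mm wide, 110 mm high; origin under its centre.
- spatula: Bystander: wooden spatula 240 mm long, lying flat; origin under its middle.
- spare: Bystander: small plaster mould 60 by 100 by 47 mm high; origin under its centre.
Not all that is in view belongs to the job. What is shaped like the part that bears core_grip but pink is not meant.

How it is judged:
On the way, in this order (a step that is already met when the one before it is completed fails the run):
1. the clamp knob is turned clockwise to its stop (above 1.15 rad) with the core still seated (value of joint clamp_knob above 1.15 rad and z of core_grip in the frame of frame below 0.09 m), for 0.2 s.
2. the core, still in its pocket (raised less than 20 mm), is leant towards the knob by more than 0.07 rad (4 degrees) (value of joint clamp_knob above 1.15 rad and angle between core_grip's own y axis and vertical above 1.6408 rad and z of core_grip in the frame of frame below 0.104 m), for 0.1 s.
3. then, still in the pocket (raised less than 26 mm), it is leant away from the knob by more than 0.07 rad (value of joint clamp_knob above 1.15 rad and angle between core_grip's own y axis and vertical below 1.5008 rad and z of core_grip in the frame of frame below 0.11 m), for 0.1 s.
At the end, for the whole second after the job is handed in: The gripper still holds the core clear of all else: underside 10 to 50 mm above the frame top, within 30 mm of the pocket centre, tilted under 0.14 rad, slower than 20 mm/s; knob still beyond 1.15 rad; no bystander shifted over 40 mm (value of joint clamp_knob above 1.15 rad and z of core_grip in the frame of frame between 0.123 and 0.163 m and horizontal distance between core_grip and frame below 0.03 m and angle between core_grip's own z axis and vertical below 0.14 rad and contact force between the fingers and core above 1 N and contact force between core and frame below 0.2 N and linear speed of core below 0.02 m/s and angular speed of core below 0.2 rad/s); the arm keeps its last pose, push and grip.
It fails at once if a bystander (mug, brush, bowl, jar, spatula or small mould) is shifted by more than 40 mm (distance of any of mug, brush, bowl, jar, spatula, spare from where it was at the start of the episode above 0.04 m).
It also fails if it takes over 54 s, if anything falls off the work surface, if the arm or the gripper's body presses on something with over 40 N, if the wrist force passes 120 N, or if a joint passes its speed limit or range.

## Working session

There is one attempt and no reset: what is moved stays moved. The work goes in short steps, Python scripts to look and compute and a shell command to move; the robot and the scene stay as the last step left them, time stands still between calls to the robot, and variables do not carry over. Pictures are saved under pics/ and viewed, about 8 in all and at most 12, crops included, and the job is handed in when it is done.

```bash
mkdir -p pics; ls; python3 - <<'E'
from bench import arm
import cv2,json
for n in("top","side"):
    f=arm.grab_frame(n); cv2.imwrite(f"pics/{n}0.png",f["image"][:,:,::-1])
    print(n,f["camera_matrix"],f["extrinsics"],[k for k in f])
print(arm.state())
E
```

```text
pics
top [[446.21800379   0.         327.01654641]
 [  0.         446.21800379 236.26834956]
 [  0.           0.           1.        ]] [[ 1.93036409e-02 -9.99813662e-01 -9.87227538e-05 -5.05601495e-02]
 [ 9.96197793e-01  1.92254381e-02  8.49725881e-02 -5.22384064e-01]
 [-8.49548566e-02 -1.73862772e-03  9.96383284e-01 -1.18494801e+00]
 [ 0.00000000e+00  0.00000000e+00  0.00000000e+00  1.00000000e+00]] ['image', 'camera_matrix', 'extrinsics']
side [[487.11343488   0.         324.96128464]
 [  0.         487.11343488 243.57237674]
 [  0.           0.           1.        ]] [[ 0.65506954 -0.75552161 -0.00842589 -0.38446235]
 [ 0.42348106  0.35789503  0.83221087 -0.25843234]
 [-0.62573771 -0.5487242   0.55439523 -0.78313436]
 [ 0.          0.          0.          1.        ]] ['image', 'camera_matrix', 'extrinsics']
{'t': 0.1, 'joints': array([ 1.48363799e+00,  3.85460875e-01,  6.76282044e-03, -4.52845933e-04,
       -1.19400265e+00, -2.58607254e-01]), 'joint_vel': array([-0.00089701, -0.0020458 ,  0.00346077,  0.00171977, -0.00071849,
        0.00096771]), 'joint_torque': array([-3.75528344e-06, -3.93322349e+01,  1.88927221e+01,  4.19783235e+00,
       -2.61026958e-03,  5.95421952e-06]), 'tcp_pos': array([0.21162072, 0.58752406, 0.2303398 ]), 'ee_rot': array([ 1.45763284,  1.02396496, -1.46039374]), 'force': array([-0.50960775,  0.65465345, -0.27632511]), 'ft_torque': array([-0.00436339,  0.0147297 ,  0.01679337]), 'finger_gap': 0.0856464328255521}
```

View pics/top0.png

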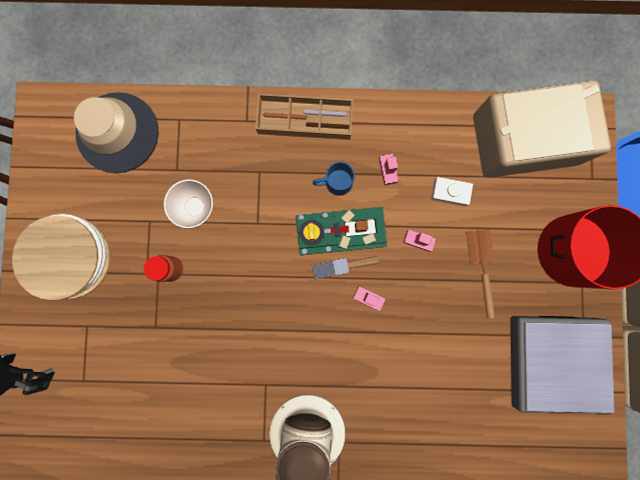

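View pics/side0.png

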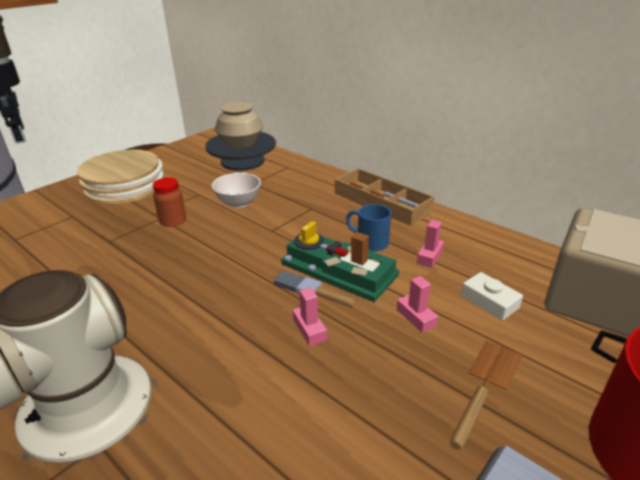

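The top view shows the green frame around (341,230), with the yellow knob at (312,232), the core post at (363,226) and the mug above it at (340,178). Three pink decoys are nearby. I'll enlarge the frame area.

```bash
python3 - <<'E'
import cv2
a=cv2.imread("pics/top0.png")[195:270,285:400]; cv2.imwrite("pics/top0c.png",cv2.resize(a,None,fx=6.9,fy=6.9,interpolation=cv2.INTER_CUBIC))
a=cv2.imread("pics/side0.png")[212:302,270:405]; cv2.imwrite("pics/side0c.png",cv2.resize(a,None,fx=5.9,fy=5.9,interpolation=cv2.INTER_CUBIC))
E
```

```text
(no output)
```

View pics/top0c.png

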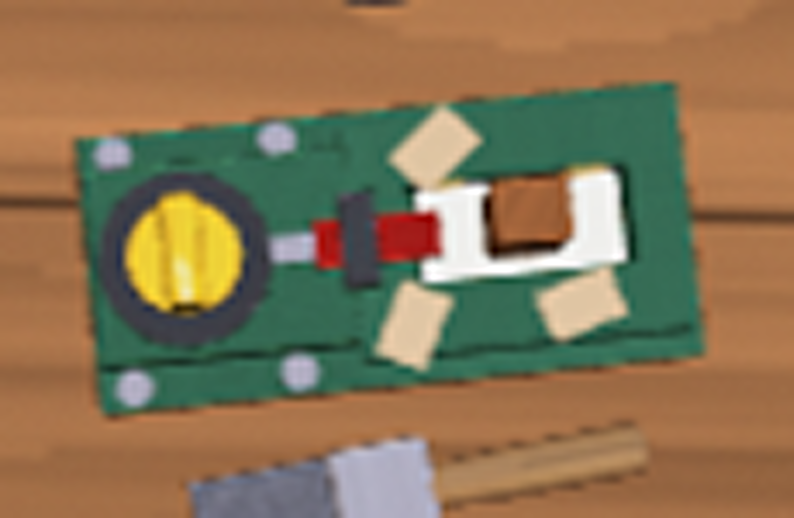

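View pics/side0c.png

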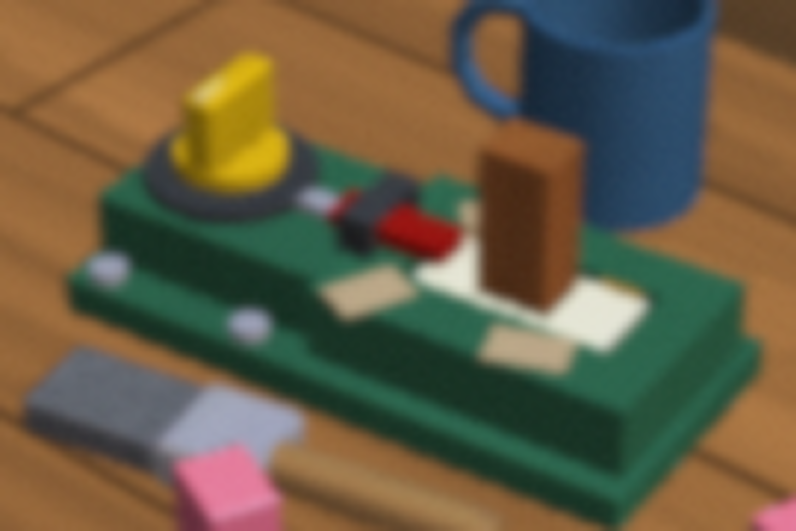

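```bash
cat > cam.py <<'E'
import numpy as np
from bench import arm
def cams():
    return {n:arm.grab_frame(n) for n in("top","side")}
def proj(f,P):
    E=np.array(f["extrinsics"]);K=np.array(f["camera_matrix"])
    c=np.atleast_2d(P)@E[:3,:3].T+E[:3,3]; c=c*[1,-1,-1]
    p=c@K.T; return p[:,:2]/p[:,2:]
def unproj(f,uv,z):
    E=np.array(f["extrinsics"]);K=np.array(f["camera_matrix"])
    d=np.linalg.solve(K,[*uv,1])*[1,-1,-1]; d=E[:3,:3].T@d; C=-E[:3,:3].T@E[:3,3]
    return C+d*(z-C[2])/d[2]
E
python3 - <<'E'
import numpy as np
from cam import *
from scipy.optimize import least_squares
F=cams()
T=lambda u,v:(285+(u+.5)/6.9-.5,195+(v+.5)/6.9-.5)
S=lambda u,v:(270+(u+.5)/5.9-.5,212+(v+.5)/5.9-.5)
core=[(T(414,190),(18,39)),(T(618,168),(18,-39)),(T(628,260),(-18,-39)),(T(424,283),(-18,39))]
obs=[("top",p,(*q,44)) for p,q in core]
obs+=[("top",T(490,180),(12,15,107)),("top",T(572,172),(12,-15,107)),("top",T(572,241),(-12,-15,107)),("top",T(490,248),(-12,15,107))]
obs+=[("side",S(481,150),(-12,15,107)),("side",S(512,118),(12,15,107)),("side",S(583,140),(12,-15,107)),("side",S(550,163),(-12,-15,107))]
obs+=[("top",T(182,250),(0,130,84)),("side",S(648,305),(18,-39,44)),("side",S(605,352),(-18,-39,44))]
obs+=[("side",S(742,290),(55,-70,46))]
W=lambda p,q:np.array([p[0]+np.cos(p[2])*q[0]/1e3-np.sin(p[2])*q[1]/1e3,p[1]+np.sin(p[2])*q[0]/1e3+np.cos(p[2])*q[1]/1e3,q[2]/1e3])
r=lambda p:np.concatenate([proj(F[n],W(p,q))[0]-uv for n,uv,q in obs])
s=least_squares(r,[.5,-.05,0],loss="soft_l1")
print(s.x,np.degrees(s.x[2]));print(r(s.x).reshape(-1,2).round(1).tolist())
p=s.x
for n,q in dict(post=(0,0,84),knob=(0,130,83)).items(): print(n,W(p,q))
for uv in [T(182,200),T(186,300)]: print("bar top",unproj(F["top"],uv,.09))
for uv in [S(197,106),S(258,58),S(185,103),S(243,57),S(210,110),S(273,62)]: print("bar side",unproj(F["side"],uv,.09))
from scipy.spatial.transform import Rotation as R
print(R.from_rotvec(arm.state()["ee_rot"]).as_matrix().round(3))
E
```

```text
[ 0.54678505 -0.12860265  0.11897013] 6.816486253422225
[[0.5, 0.1], [0.0, 0.3], [0.0, 0.4], [0.4, -0.0], [0.2, 0.0], [0.1, -0.0], [1.1, -0.6], [1.2, -0.4], [-1.2, -0.9], [-0.4, -0.7], [0.1, -0.1], [-0.2, 1.4], [0.2, -0.0], [-0.8, -0.8], [-2.0, -0.1], [4.7, -2.8]]
post [ 0.54678505 -0.12860265  0.084     ]
knob [5.31355395e-01 4.78431154e-04 8.30000000e-02]
bar top [0.54933092 0.00115401 0.09      ]
bar top [ 0.51215736 -0.00115733  0.09      ]
bar side [ 0.5093823  -0.00555177  0.09      ]
bar side [5.48926777e-01 1.49307046e-04 9.00000000e-02]
bar side [ 0.50806288 -0.00078186  0.09      ]
bar side [0.54583964 0.0049382  0.09      ]
bar side [ 0.51042949 -0.01105082  0.09      ]
bar side [ 0.55039237 -0.00608059  0.09      ]
[[-0.     0.941 -0.339]
 [-0.001 -0.339 -0.941]
 [-1.     0.     0.001]]
```

```bash
python3 -m crank '[[45,[0,0,0],[-8.3,0,0]],[45,[0,0,0],[-8.3,0,0]],[45,[0,0,0],[-8.2,0,0]],[45,[0,24.3,55.8],[0,0,0]],[45,[0,24.3,55.8],[0,0,0]],[45,[0,24.3,55.8],[0,0,0]],[45,[0,24.3,55.8],[0,0,0]],[45,[0,24.3,55.8],[0,0,0]]]' 40
python3 -m crank '[[45,[0,24.3,55.8],[0,0,0]],[45,[0,24.3,55.8],[0,0,0]],[45,[0,24.3,55.8],[0,0,0]],[45,[0,24.3,55.8],[0,0,0]],[45,[0,24.3,55.8],[0,0,0]],[45,[0,24.3,55.8],[0,0,0]],[45,[0,0,0],[0,0,0]],[45,[0,0,0],[0,0,0]]]'
cat > tgt.py <<'E'
import sys,numpy as np
from bench import arm
from scipy.spatial.transform import Rotation as R
s=arm.state();M=R.from_rotvec(s["ee_rot"]).as_matrix()
print("t",s["t"],"pos",s["tcp_pos"].round(4),"zyaw",np.degrees(np.arctan2(M[1,2],M[0,2])).round(2),"x",M[:,0].round(3),"F",s["force"].round(1),"tq",s["ft_torque"].round(2),"gap",round(s["finger_gap"],4),"j6",s["joints"][5].round(3))
if len(sys.argv)>3: print("shift mm",(M.T@(np.array(sys.argv[1:4],float)-s["tcp_pos"])*1e3).round(1))
E
python3 tgt.py 0.5314 -0.0003 0.120
```

```text
t: 1.2
tcp_pos: [0.3576, 0.3188, 0.2314]
ee_rot: [1.145, 1.249, -1.144]
force: [0.8, 1.4, 0.5]
finger_gap: 0.045
t: 2.2
tcp_pos: [0.5311, -0.0004, 0.2309]
ee_rot: [1.145, 1.249, -1.146]
force: [-0.2, 0.4, -0.3]
finger_gap: 0.0447
t 2.2 pos [ 5.311e-01 -4.000e-04  2.309e-01] zyaw -85.07 x [-0.001  0.    -1.   ] F [-0.2  0.4 -0.3] tq [-0.01  0.02 -0.02] gap 0.0447 j6 1.352
shift mm [ 1.109e+02  4.000e-01 -1.000e-01]
```

```bash
python3 -m crank '[[45,[50,0,0],[0,0,0]],[45,[50,0,0],[0,0,0]],[45,[40,0,0],[0,0,0]],[45,[25,0,0],[0,0,0]],[45,[0,0,0],[0,0,0]]]'
python3 - <<'E'
from cam import *; import cv2
F=cams()
a=F["side"]["image"][180:300,260:420,::-1];b=F["top"]["image"][180:300,270:430,::-1]
cv2.imwrite("pics/p1.png",np.vstack([cv2.resize(x,None,fx=2.4,fy=2.4,interpolation=cv2.INTER_CUBIC) for x in(a,b)]))
E
python3 tgt.py
```

```text
t: 2.82
tcp_pos: [0.5297, 0.0009, 0.0649]
ee_rot: [1.14, 1.253, -1.147]
force: [0.0, 0.7, 0.4]
finger_gap: 0.0448
t 2.925 pos [0.532  0.0009 0.0673] zyaw -84.88 x [ 0.002  0.    -1.   ] F [-0.1 -0.7  0.6] tq [ 0.   -0.04  0.  ] gap 0.0453 j6 1.353
```

View pics/p1.png

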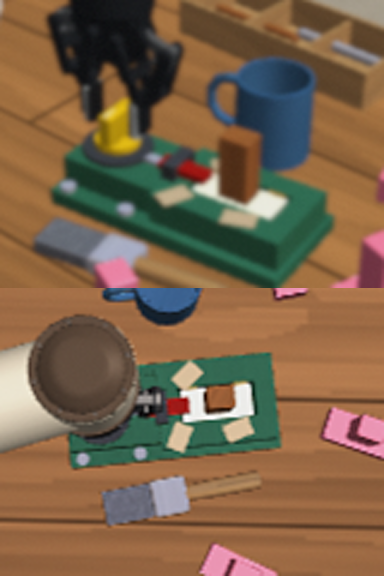

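The side view shows the open fingers straddling the yellow bar at (116,125), clear of the strap. Next I'll close and turn the knob.

```bash
python3 -m crank '[[5,[0,0,0],[0,0,0]],[5,[0,0,0],[0,0,0]],[5,[0,0,0],[0,0,0]],[5,[0,0,0],[0,0,0]],[5,[0,0,0],[0,0,0]]]' 40
python3 tgt.py
python3 -m crank '[[5,[0,0,0],[8,0,0]],[5,[0,0,0],[8,0,0]],[5,[0,0,0],[8,0,0]],[5,[0,0,0],[0,0,0]]]'
python3 tgt.py
```

```text
t: 3.55
tcp_pos: [0.5323, -0.0003, 0.0679]
ee_rot: [1.146, 1.247, -1.143]
force: [-1.2, -0.1, 6.4]
finger_gap: 0.0132
t 3.55 pos [ 5.323e-01 -3.000e-04  6.790e-02] zyaw -85.0 x [ 0.002  0.    -1.   ] F [-1.2 -0.1  6.4] tq [-0.2   0.31 -0.07] gap 0.0132 j6 1.353
t: 4.05
tcp_pos: [0.5322, -0.0009, 0.0678]
ee_rot: [1.451, 1.031, -1.448]
force: [-0.6, -3.9, 6.0]
finger_gap: 0.0133
t 4.05 pos [ 0.5322 -0.0009  0.0678] zyaw -109.06 x [ 0.002 -0.001 -1.   ] F [-0.6 -3.9  6. ] tq [-0.98  0.22 -0.05] gap 0.0133 j6 0.933
```

```bash
python3 -m crank '[[5,[0,0,0],[8,0,0]],[5,[0,0,0],[8,0,0]],[5,[0,0,0],[8,0,0]],[5,[0,0,0],[8,0,0]],[5,[0,0,0],[8,0,0]],[5,[0,0,0],[6,0,0]],[5,[0,0,0],[0,0,0]]]'
python3 tgt.py
python3 -m crank '[[5,[0,0,0],[3,0,0]],[5,[0,0,0],[3,0,0]],[5,[0,0,0],[0,0,0]]]'
python3 tgt.py
```

```text
t: 4.92
tcp_pos: [0.5315, -0.0018, 0.0678]
ee_rot: [1.98, 0.436, -1.98]
force: [-1.2, -6.3, 7.1]
finger_gap: 0.0132
t 4.925 pos [ 0.5315 -0.0018  0.0678] zyaw -155.05 x [ 0.    -0.002 -1.   ] F [-1.2 -6.3  7.1] tq [-1.83  0.39 -0.08] gap 0.0132 j6 0.13
t: 5.3
tcp_pos: [0.5313, -0.0018, 0.0678]
ee_rot: [2.041, 0.339, -2.042]
force: [-2.4, -6.0, 8.2]
finger_gap: 0.0129
t 5.3 pos [ 0.5313 -0.0018  0.0678] zyaw -161.01 x [-0.    -0.002 -1.   ] F [-2.4 -6.   8.2] tq [-1.83  0.48  0.07] gap 0.0129 j6 0.026
```

```bash
python3 -m crank '[[5,[0,0,0],[2,0,0]],[5,[0,0,0],[1,0,0]],[5,[0,0,0],[0,0,0]],[5,[0,0,0],[0,0,0]]]'
python3 tgt.py
python3 -m crank '[[40,[0,0,0],[0,0,0]],[40,[0,0,0],[0,0,0]],[40,[0,0,0],[0,0,0]],[40,[-50,0,0],[0,0,0]],[60,[-60,0,0],[0,0,0]],[60,[0,0,0],[-10,0,0]],[60,[0,0,0],[-10,0,0]],[60,[0,0,0],[-10,0,0]]]'
python3 -m crank '[[60,[0,0,0],[-10,0,0]],[60,[0,0,0],[-10,0,0]],[60,[0,0,0],[-10,0,0]],[60,[0,0,0],[-10,0,0]],[60,[0,0,0],[-10.7,0,0]],[60,[0,0,0],[0,0,0]],[60,[0,0,0],[0,0,0]]]'
python3 tgt.py 0.5468 -0.1286 0.17
```

```text
t: 5.8
tcp_pos: [0.5313, -0.0018, 0.0679]
ee_rot: [2.066, 0.293, -2.068]
force: [-2.1, -5.5, 7.8]
finger_gap: 0.0128
t 5.8 pos [ 0.5313 -0.0018  0.0679] zyaw -163.68 x [-0.    -0.003 -1.   ] F [-2.1 -5.5  7.8] tq [-1.76  0.57  1.13] gap 0.0128 j6 -0.022
t: 6.8
tcp_pos: [0.5314, -0.0, 0.1763]
ee_rot: [1.745, 0.747, -1.745]
force: [0.9, -0.0, -0.0]
finger_gap: 0.0601
t: 7.68
tcp_pos: [0.5314, -0.0001, 0.1762]
ee_rot: [1.125, 1.261, -1.125]
force: [-0.2, 0.1, -0.2]
finger_gap: 0.0602
t 7.675 pos [ 5.314e-01 -1.000e-04  1.762e-01] zyaw -83.47 x [-0.  0. -1.] F [-0.2  0.1 -0.2] tq [-0.03  0.01  0.01] gap 0.0602 j6 1.38
shift mm [  6.2   0.6 129.4]
```

```bash
python3 -m crank '[[60,[0,0.2,43.1],[0,0,0]],[60,[0,0.2,43.1],[0,0,0]],[60,[0,0.2,43.1],[0.3,0,0]],[60,[0,0,0],[0,0,0]],[60,[0,0,0],[0,0,0]]]'
python3 - <<'E'
from cam import *; import cv2
F=cams()
a=F["side"]["image"][180:300,260:420,::-1];b=F["top"]["image"][180:300,270:430,::-1]
cv2.imwrite("pics/p2.png",np.hstack([cv2.resize(x,None,fx=2.5,fy=4 if 0 else 2.5,interpolation=cv2.INTER_CUBIC) for x in(a,b)]))
E
python3 tgt.py 0.5468 -0.1286 0.065
```

```text
t: 8.3
tcp_pos: [0.547, -0.1285, 0.1761]
ee_rot: [1.128, 1.26, -1.128]
force: [-0.7, 1.1, -0.5]
finger_gap: 0.0602
t 8.4 pos [ 0.5471 -0.1278  0.1763] zyaw -83.59 x [-0.  0. -1.] F [0.9 0.2 0.3] tq [ 0.   -0.04  0.01] gap 0.0598 j6 1.624
shift mm [111.3  -0.3   0.8]
```

View pics/p2.png

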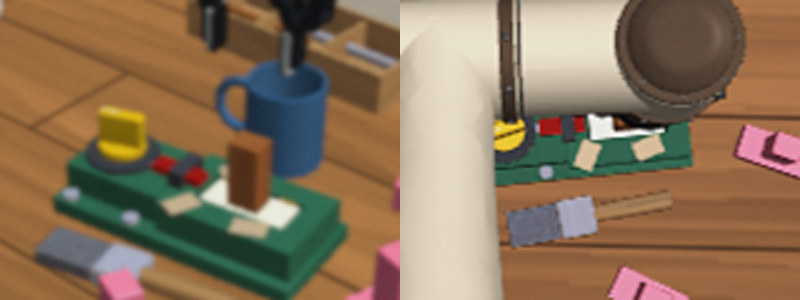

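The bolt tip at (198,177) in the left half has come clear of the white core, and the yellow bar has turned. The post stands between the jaws, so I'll go down and grip.

```bash
python3 -m crank '[[60,[40,-0.2,0.3],[-0.3,0,0]],[60,[40,0,0],[0,0,0]],[60,[28,0,0],[0,0,0]],[60,[0,0,0],[0,0,0]],[60,[0,0,0],[0,0,0]]]'
python3 -m crank '[[15,[0,0,0],[0,0,0]],[15,[0,0,0],[0,0,0]],[15,[0,0,0],[0,0,0]],[15,[0,0,0],[0,0,0]],[15,[0,0,0],[0,0,0]]]' 90
python3 tgt.py
```

```text
t: 9.02
tcp_pos: [0.548, -0.1284, 0.0696]
ee_rot: [1.122, 1.261, -1.12]
force: [1.1, 0.4, -0.2]
finger_gap: 0.0602
t: 9.65
tcp_pos: [0.5479, -0.1294, 0.0701]
ee_rot: [1.123, 1.26, -1.121]
force: [-1.4, -1.1, 5.5]
finger_gap: 0.029
t 9.65 pos [ 0.5479 -0.1294  0.0701] zyaw -83.27 x [ 0.003 -0.001 -1.   ] F [-1.4 -1.1  5.5] tq [-0.37  0.31  0.11] gap 0.029 j6 1.631
```

```bash
python3 -m crank '[[15,[-1.5,0,-1.7],[0,-2.2,0]],[15,[-1.5,0,-1.7],[0,-2.2,0]],[15,[0,0,0],[0,0,0]]]'
python3 tgt.py
python3 -m crank '[[15,[-1.5,0,-1.7],[0,-2.2,0]],[15,[-1.5,0,-1.7],[0,-2.2,0]],[15,[0,0,0],[0,0,0]],[15,[0,0,0],[0,0,0]]]'
python3 tgt.py
```

```text
t: 10.02
tcp_pos: [0.5474, -0.1253, 0.0726]
ee_rot: [1.07, 1.201, -1.153]
force: [-0.6, -0.1, 6.4]
finger_gap: 0.0291
t 10.025 pos [ 0.5474 -0.1253  0.0726] zyaw -83.24 x [ 0.012 -0.076 -0.997] F [-0.6 -0.1  6.4] tq [ 0.06  0.2  -0.01] gap 0.0291 j6 1.497
t: 10.52
tcp_pos: [0.5469, -0.1213, 0.075]
ee_rot: [1.018, 1.142, -1.183]
force: [-1.0, 2.8, 5.8]
finger_gap: 0.0291
t 10.525 pos [ 0.5469 -0.1213  0.075 ] zyaw -83.3 x [ 0.02  -0.151 -0.988] F [-1.   2.8  5.8] tq [1.35 0.56 0.08] gap 0.0291 j6 1.352
```

```bash
python3 - <<'E'
from cam import *; import cv2
F=cams()
a=F["side"]["image"][190:300,280:420,::-1]
cv2.imwrite("pics/p3.png",cv2.resize(a,None,fx=5,fy=5,interpolation=cv2.INTER_CUBIC))
E
```

```text
(no output)
```

View pics/p3.png

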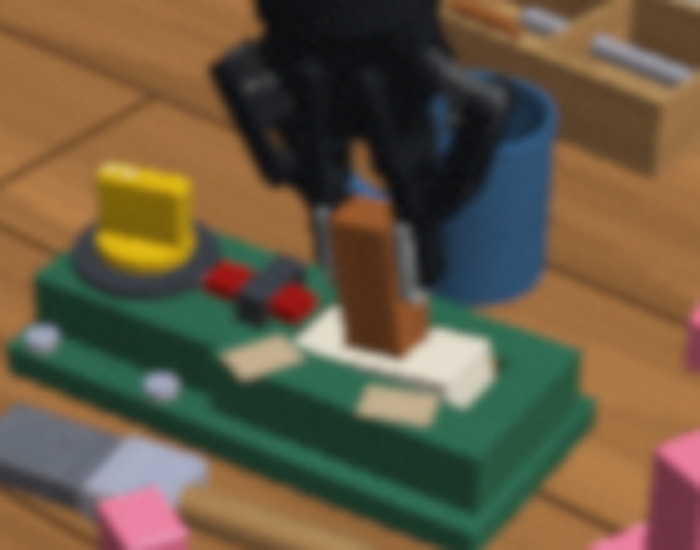

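The side view shows the core leant towards the knob with its far end (470,370) raised out of the pocket. Now I'll rock it the other way.

```bash
python3 -m crank '[[15,[-1.2,0,1.8],[0,2.2,0]],[15,[-1.2,0,1.8],[0,2.2,0]],[15,[-1.2,0,1.8],[0,2.2,0]],[15,[-1.2,0,1.8],[0,2.2,0]],[15,[0,0,0],[0,0,0]]]'
python3 tgt.py
python3 -m crank '[[15,[-1.2,0,1.8],[0,2.2,0]],[15,[-1.2,0,1.8],[0,2.2,0]],[15,[-1.2,0,1.8],[0,2.2,0]],[15,[-1.2,0,1.8],[0,2.2,0]],[15,[0,0,0],[0,0,0]],[15,[0,0,0],[0,0,0]]]'
python3 tgt.py
```

```text
t: 11.25
tcp_pos: [0.5476, -0.1278, 0.0776]
ee_rot: [1.126, 1.262, -1.122]
force: [5.7, 2.8, -11.1]
finger_gap: 0.0291
t 11.25 pos [ 0.5476 -0.1278  0.0776] zyaw -83.39 x [ 0.001  0.003 -1.   ] F [  5.7   2.8 -11.1] tq [ 1.22 -1.5   0.35] gap 0.0291 j6 1.631
t: 12.0
tcp_pos: [0.5483, -0.1349, 0.0813]
ee_rot: [1.231, 1.38, -1.052]
force: [6.1, 1.1, -13.1]
finger_gap: 0.0289
t 12.0 pos [ 0.5483 -0.1349  0.0813] zyaw -83.38 x [-0.017  0.154 -0.988] F [  6.1   1.1 -13.1] tq [ 0.15 -1.9   0.04] gap 0.0289 j6 1.849
```

```bash
python3 -m crank '[[15,[-4.9,0,-0.9],[0,0,0]],[15,[-4.9,0,-0.9],[0,0,0]],[15,[-4.9,0,-0.9],[0,0,0]],[15,[-4.9,0,-0.9],[0,0,0]],[15,[-4.9,0,-0.9],[0,0,0]],[15,[0,0,0],[0,0,0]]]'
python3 tgt.py
python3 -m crank '[[15,[-4,0,-1.4],[0,-2.2,0]],[15,[-4,0,-1.4],[0,-2.2,0]],[15,[-4,0,-1.4],[0,-2.2,0]],[15,[-4,0,-1.4],[0,-2.2,0]],[15,[0,0,0],[0,0,0]],[15,[0,0,0],[0,0,0]]]'
python3 tgt.py 0.5475 -0.1290 0.129
```

```text
t: 12.75
tcp_pos: [0.5469, -0.1351, 0.1082]
ee_rot: [1.227, 1.382, -1.054]
force: [0.3, 0.3, -3.1]
finger_gap: 0.0289
t 12.75 pos [ 0.5469 -0.1351  0.1082] zyaw -83.34 x [-0.02   0.152 -0.988] F [ 0.3  0.3 -3.1] tq [-0.41 -0.04  0.02] gap 0.0289 j6 1.834
t: 13.5
tcp_pos: [0.5468, -0.1313, 0.125]
ee_rot: [1.123, 1.263, -1.123]
force: [0.9, 0.8, -2.8]
finger_gap: 0.0286
t 13.5 pos [ 0.5468 -0.1313  0.125 ] zyaw -83.34 x [-0.001  0.001 -1.   ] F [ 0.9  0.8 -2.8] tq [-0.07 -0.04 -0.01] gap 0.0286 j6 1.636
shift mm [-3.9  0.9 -2.2]
```

```bash
python3 -m crank '[[15,[-4,0.4,-2.2],[0,0,0]],[15,[0,0,0],[0,0,0]],[15,[0,0,0],[0,0,0]],[15,[0,0,0],[0,0,0]],[15,[0,0,0],[0,0,0]],[15,[0,0,0],[0,0,0]]]'
python3 - <<'E'
from cam import *; import cv2
F=cams()
a=F["side"]["image"][170:300,260:420,::-1];b=F["top"]["image"][140:320,150:500,::-1]
a=cv2.resize(a,(480,390),interpolation=cv2.INTER_CUBIC);b=cv2.resize(b,(320,165));b=cv2.copyMakeBorder(b,0,225,0,0,0)
cv2.imwrite("pics/p4.png",np.hstack([a,b]))
E
python3 tgt.py
```

```text
t: 14.25
tcp_pos: [0.5473, -0.129, 0.129]
ee_rot: [1.123, 1.262, -1.123]
force: [-0.3, -1.1, -3.1]
finger_gap: 0.0291
t 14.35 pos [ 0.5473 -0.129   0.1291] zyaw -83.31 x [-0. -0. -1.] F [ 0.1 -0.4 -2.9] tq [-0.07 -0.01  0.  ] gap 0.0293 j6 1.631
```

View pics/p4.png

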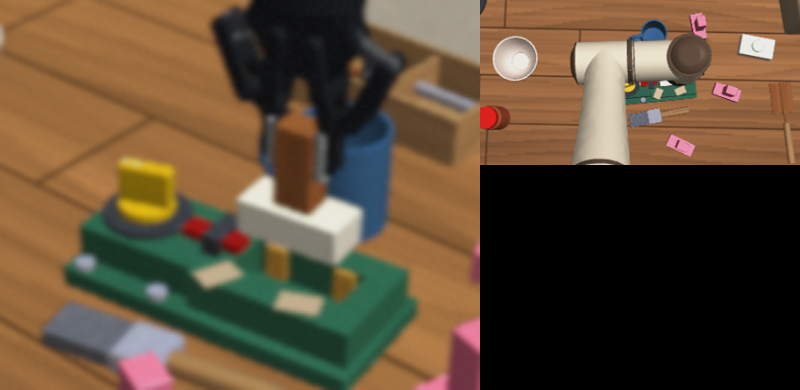

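The core hangs level over the empty pocket (300,215), the knob is still turned, and the other things haven't moved. I'm handing in.

```bash
python3 -c "
from bench import arm
print(arm.sign_off())"; python3 tgt.py
```

```text
the job is handed in; nothing more can be done
None
the job is handed in; nothing more can be done
```

The core is out of its pocket and held level over it, and the job was handed in at about 14 s. The hand-in reports no verdict, so I don't know how it was judged.

- **Knob:** I turned it about 76° clockwise. A further 3° only raised the torque to 1.1 N m, so I took that as the stop. The pictures show the red bolt clear of the core and the knob still turned at the end.
- **Rocking:** I held the post with the grip set to 90 N and leant it about 8.7° towards the knob, then 8.9° away. A picture confirmed the first lean. The second is known only from the measured tool pose, about 11 mm above the first grip height.
- **Final hold:** The core stands about 59 mm above its seated height, which puts its underside roughly 3 cm above the frame. It is about 1 mm off the pocket centre, going by my camera fit of the frame, with a tilt close to zero. The tool carries about 2.9 N, consistent with the core's weight alone. The finger gap held at 29 mm from grip to finish.
- **Other things on the bench:** None had visibly moved where the last pictures show them. I did not measure their positions.

No check failed. The largest disagreement was in the camera fit of the frame: one rough side-view corner was about 5 pixels off. The post and knob both closed in the jaws as expected. I did not measure post slip separately.

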